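# Square up a row of dried clay blanks with a straightedge

## Robot

A 6-joint arm with a two-finger parallel gripper is mounted at the origin on the work surface. World frame = base frame: x ahead of the robot, y to its left, z up, the work surface at z = 0. Lengths are in m, angles in rad, forces in N, time in s.
With the tool pointing down it reaches from about 0.4 to 0.825 m from the base axis. Payload 7 kg.
Tool frame: the origin (TCP) lies at the centre of the arm's flange, where the gripper is bolted on; the fingertips stand 178 mm ahead of it and the grasp point (between the pads) lies 159 mm ahead of it (arm.tip_reach is the distance from the TCP to the fingertips, in m); z points along the fingers, y is the direction in which the jaws open and shut (so a half turn about z gives the same grasp; the last joint's range is limited). The gripper opens to 88 mm and grips with 3 to 60 N. Pads are 19 mm wide; open, the fingers measure 130 mm over their backs; the gripper's body (78 mm by 193 mm) begins 47 mm behind the grasp point.
Start: joints at [1.439, 0.359, 0.012, 0, -1.224, -0.288], TCP at [0.275, 0.616, 0.405] pointing down, gripper open.
Joint ranges: [-3.07, 3.07], [-1.43, 2.12], [-1.02, 1.25], [-3.03, 1.67], [-3.05, -0], [-3.03, 3.03]. Speed limits (rad/s): [2.39, 2.39, 3.01, 3.14, 3.14, 3.14].

## Interface

Orientations are given as [roll, pitch, yaw] about the fixed x, y, z axes, in that order (R = Rz(yaw) Ry(pitch) Rx(roll)).
In Python, from station import arm gives the robot as it stands.
- The arm moves only by the shell command python3 -m inch 'ROWS' [OPENING] [FORCE]. ROWS is JSON, a list that holds one entry, the list of rows, each a list of 6 numbers: the shift along the world's x, y, z in units of 200 mm (1.0 is 200 mm), then the turn, a rotation vector about the world's x, y, z in units of 180 degrees (1.0 is 180 degrees). A call has 1 to 8 rows; each row is the pose to reach, as a shift and turn from the pose commanded when the call began, turning the shorter way round; what a row does not reach only later rows make up. A row lasts 1/8 s, in which the tool goes at most 62.5 mm and 10.7 degrees, less where a joint would pass 70% of its speed; a pose out of reach is approached as far as the arm can. A call with a number of a shift or a turn outside -1 to 1 is refused whole. A call with a gripper value outside its range is refused whole. OPENING is the finger opening in mm, from 0 to 87.6, set as the call begins (- or left out, the last holds). The fingers move at their own pace and stop on an object; FORCE is the grip in N (left out, the last holds). Time passes only in rows, so rows that repeat a pose let the fingers close. It gives the time, the measured TCP pose, the force and the opening at its end, in the units of the state.
- arm.get_state(): the state, without advancing time (a new reading comes with each control period).
- arm.grab_frame(name): name is "scene" or "top"; returns the picture (384x512x3 uint8, blue, green, red); there is no depth.
- arm.camera_params(name): a dict with "vertical_fov" (degrees; the focal length in pixels is half the picture's height over the tangent of half this angle, whatever the lens; pixels are square), "cx", "cy" (the principal point, pixels), "pose" (4x4, takes a point from camera to world coordinates). Camera axes: x right, y down, z forward; pixel columns grow to the right and rows downward; lengths in m; the calibration is good to about 2 mm. A picture is of the moment at which its call begins. camera_params takes no time and is no camera call.
- arm.job_done(): hands the job in, once; it reports no verdict.
Trained networks look in the newest picture that a camera, given by its name, has taken for a name from the list of things; names that differ only in an ending like _2 or _b are one class to them, and where a whole thing is asked for, a point or a joint stands for the part that bears it (a point fixed in the world has none). Each returns a list of dicts, best first, with "score" (0 to 1); they miss things now and then, are a little off and sometimes report something else, mostly with a low value. They report only what shows in the picture. A call takes as long as a camera call. They do not tell look-alikes from the thing itself.
- arm.search_frame(target, camera): "box" ([left, top, right, bottom] in pixels, round what is visible of it).
- arm.regions_of(target, camera): "region" (384x512 bool, what is visible of it) and "box" ([left, top, right, bottom] in pixels, round what is visible of it).
The state is a dict: "t": time; "q": joint angles; "qd": joint speeds; "joint_efforts": joint torques, N m; "eef_pos": TCP position; "ee_rot": TCP orientation; "force": force on the tool from outside, world axes, zero at the start; "moment": the same for the moment, N m; "width": finger opening in m.
Only numpy, scipy, OpenCV 4.12 (cv2) and the standard library are available. Lean on these libraries where they do the work, as an engineer would, in place of code of your own. Each camera call takes 0.05 s, during which the arm holds its last target.

## Task

Pick up the wooden straightedge by its rib and with it push the four loose clay pieces in the tray all together against the sliding fence, and on, until the fence is driven right back onto its hidden end stop, with all four pieces flat and flush against it. Seat it there with a firm but gentle push held for a moment: clearly more than its sliding drag, but never over about 12 newtons on the fence, for the clay is fragile; touch the pieces with the straightedge only. Then put the straightedge back on its cork pad, standing lengthwise on it as before, and leave the pan, the cup and the stamp beside the tray where they are.

Things in the scene. Friction and masses are not known exactly. Their poses are not given: they have to be found in the camera images.
- tray: Fixed plywood tray (sizes in mm), floor 10 thick, x from -130 to +140, 296 wide (y). Origin on its underside, z up, +x to the fence. Side walls (inner faces y = +-140) rise 22 above the floor; open at -x. The pieces start in a row along y, centres at x -35 to +5 and up to 102 from the middle. Behind it (x 140 to 200) a grey housing 36 high hides the fence's end stop.
- fence: Wooden fence across the tray, 12 (x) by 276 (y) by 28 mm high. Origin at the foot of its inner (-x) face, mid-width, at floor level; axes as the tray's. It slides to the tray's +x with a steady 2.5 N drag (the tool feels about 3 N with the row), stays where left, and meets a rigid, unseen end stop after 10 to 35 mm, different each time. Seated: pressed there with over 5 N.
- square: 44 by 44 square tile with four small dots. A grey dried clay piece, 14 thick and 44 deep, about 50 g (varies by a third); origin at the centre of its underside, z up. It starts loose on the tray floor. x is square to two of its sides.
- oblong: Oblong tile, 44 along its x by 52 along its y, with two small dots. A grey dried clay piece, 14 thick and 44 deep, about 50 g (varies by a third); origin at the centre of its underside, z up. It starts loose on the tray floor.
- spiral_disc: Disc of 44 diameter with a spiral on top. A grey dried clay piece, 14 thick and 44 deep, about 50 g (varies by a third); origin at the centre of its underside, z up. It starts loose on the tray floor.
- flower_disc: Disc of 44 diameter with six dots on top. A grey dried clay piece, 14 thick and 44 deep, about 50 g (varies by a third); origin at the centre of its underside, z up. It starts loose on the tray floor.
- straightedge: Brown wooden straightedge, 140 g: a bar 256 mm long (y) by 20 (x) by 22 high, with an upright grip rib in its middle, 100 (y) by 14 (x), from 22 to 60 above the underside: pinch the rib across its 14 from above. Origin at the centre of its underside, z up. The long faces (x = +-10) are the pushing faces. It starts standing on the pad, lengthwise.
- pad: Fixed cork pad, 70 (x) by 290 (y) by 4 thick, left or right of the tray: the straightedge's rest. Origin at the centre of its underside on the table; its long side is y.
- pan: Bystander: shallow steel pan 170 across, 28 high, with clay shapes in it, on the other side of the tray from the pad. Origin at the centre of its underside. Leave it alone.
- jar: Bystander: small white cup 38 across, 42 high, close beside the tray's +y wall. Origin at the centre of its underside. Leave it alone.
- stamp: Bystander: dark wooden stamp 28 across, 48 high, standing close beside the tray's -y wall. Origin at the centre of its underside. Leave it alone.
Mind the look-alikes: they are no part of the job. What is shaped like the flower_disc but green is not meant.

How it is judged:
By the outcome, as a careful person would: the job done as asked, in the order asked, and still so for the second after the job is handed in, with the robot touching nothing.
It also fails if it takes over 72 s, if anything falls off the work surface, if the arm or the gripper's body presses on something with over 40 N, if the wrist force passes 120 N, or if a joint passes its speed limit or range.

## Working session

There is one attempt and no reset: what is moved stays moved. The work goes in short steps, Python scripts to look and compute and a shell command to move; the robot and the scene stay as the last step left them, time stands still between calls to the robot, and variables do not carry over. Pictures are saved under pics/ and viewed, and the job is handed in when it is done.

```bash
ls; mkdir -p pics; python3 - <<'E'
from station import arm
import cv2,numpy as np
s=arm.get_state();print(s)
for n in("scene","top"):
    f=arm.grab_frame(n);cv2.imwrite(f"pics/{n}0.png",f);print(n,arm.camera_params(n))
    for t in ["tray","fence","square","oblong","spiral_disc","flower_disc","straightedge","pad","pan","jar","stamp"]:
        r=arm.search_frame(t,n);print(t,[([round(float(v)) for v in d["box"]],round(float(d["score"]),2)) for d in r][:3])
print(arm.get_state()["t"])
E
```

```text
pics
{'t': 0.0, 'q': array([ 1.43906856e+00,  3.59374601e-01,  1.10543475e-02, -3.38818276e-04,
       -1.22413276e+00, -2.88075718e-01]), 'qd': array([-0.00057541, -0.00100301,  0.00050128, -0.00040166, -0.00236212,
        0.00131094]), 'joint_efforts': array([ 2.21019204e-04, -5.82716596e+01,  2.93053347e+01,  6.99751407e+00,
        6.99750308e-03, -1.34531742e-04]), 'eef_pos': array([0.27505442, 0.61619302, 0.40373048]), 'ee_rot': array([ 3.13991374e+00, -1.65333933e-04, -4.19918731e-01]), 'force': array([0.34891688, 0.2682749 , 0.14513057]), 'moment': array([-0.00058149, -0.0255532 , -0.01957252]), 'width': 0.08727439891972037}
scene {'vertical_fov': 50.05741003707553, 'cx': 258.13982981149087, 'cy': 194.72354812617888, 'pose': array([[-0.36093655,  0.7296327 , -0.5808278 ,  1.09865826],
       [ 0.93257875,  0.28549236, -0.22088681,  0.22245223],
       [ 0.00465566, -0.62139378, -0.78348458,  0.85501933],
       [ 0.        ,  0.        ,  0.        ,  1.        ]])}
tray [([159, 156, 316, 303], 0.55)]
fence [([178, 206, 277, 274], 0.9), ([219, 200, 247, 222], 0.7)]
square [(
[... 554 characters left out ...]
253548 , -0.01348359,  0.01313661],
       [ 0.00896129, -0.17068123, -0.98528555,  0.97975667],
       [ 0.        ,  0.        ,  0.        ,  1.        ]])}
tray [([206, 85, 343, 232], 0.88), ([98, 135, 151, 253], 0.45)]
fence [([224, 107, 337, 150], 0.91)]
square [([279, 160, 291, 181], 0.54)]
oblong [([221, 164, 243, 187], 0.97)]
spiral_disc []
flower_disc [([374, 130, 388, 146], 0.8), ([307, 165, 324, 182], 0.61), ([108, 139, 136, 248], 0.6)]
straightedge [([109, 138, 136, 248], 0.86), ([306, 166, 322, 183], 0.57)]
pad [([97, 138, 152, 254], 0.58)]
pan [([366, 162, 441, 232], 0.94)]
jar [([198, 135, 211, 154], 0.5), ([224, 110, 336, 151], 0.37)]
stamp [([336, 194, 345, 205], 0.42)]
1.2
```

```bash
python3 - <<'E'
import cv2
a=cv2.imread('pics/top0.png');cv2.imwrite('pics/top0c.png',cv2.resize(a[70:270,80:460],(798,420),interpolation=cv2.INTER_CUBIC))
a=cv2.imread('pics/scene0.png');cv2.imwrite('pics/scene0c.png',cv2.resize(a[120:320,100:440],(800,470),interpolation=cv2.INTER_CUBIC))
E
```

```text
(no output)
```

View pics/top0c.png

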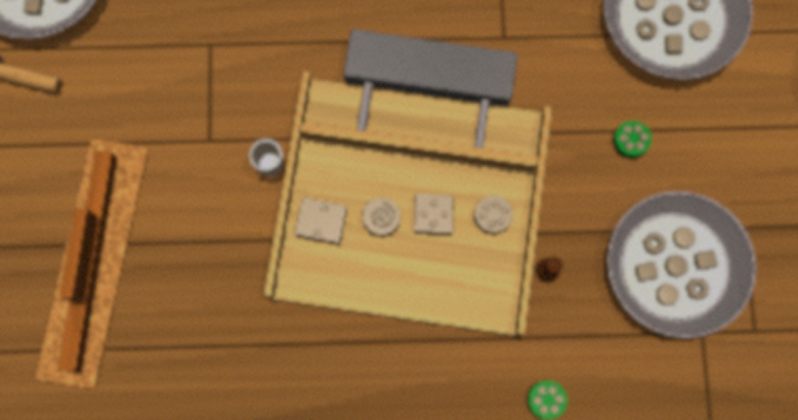

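View pics/scene0c.png

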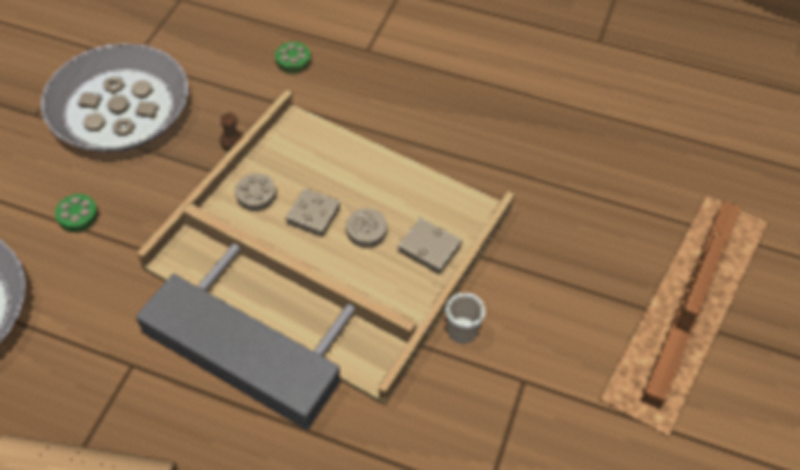

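```bash
cat > h.py <<'E'
import numpy as np,cv2
from station import arm
from scipy.optimize import minimize
P={n:arm.camera_params(n) for n in("scene","top")}
def proj(n,X):
    p=P[n];T=np.array(p["pose"]);f=192/np.tan(np.radians(p["vertical_fov"]/2))
    c=(np.atleast_2d(X)-T[:3,3])@T[:3,:3]
    return np.c_[p["cx"]+f*c[:,0]/c[:,2],p["cy"]+f*c[:,1]/c[:,2]]
def ray(n,u,v,z):
    p=P[n];T=np.array(p["pose"]);f=192/np.tan(np.radians(p["vertical_fov"]/2))
    d=T[:3,:3]@np.array([(u-p["cx"])/f,(v-p["cy"])/f,1]);o=T[:3,3]
    return o+d*(z-o[2])/d[2]
def box(x0,x1,y0,y1,z0,z1):
    return np.array([[x,y,z] for x in(x0,x1) for y in(y0,y1) for z in(z0,z1)])/1000.
def xf(X,q,z=0):
    c,s=np.cos(q[2]),np.sin(q[2]);return np.c_[X[:,0]*c-X[:,1]*s+q[0],X[:,0]*s+X[:,1]*c+q[1],X[:,2]+z]
S=4
def sil(n,parts,q,z=0,shape=(384,512)):
    m=np.zeros((shape[0]*S,shape[1]*S),np.uint8)
    for X in parts:
        h=cv2.convexHull(((proj(n,xf(X,q,z))+.5)*S*16).astype(np.int32));cv2.fillConvexPoly(m,h,1,shift=4)
    return m
def fit(masks,parts,q0,z=0):
    M={n:cv2.resize(m.astype(np.uint8),None,fx=S,fy=S,interpolation=cv2.INTER_NEAREST) for n,m in masks.items()}
    def cost(v):
        q=np.array([v[0]/100,v[1]/100,v[2]/20]);c=0
        for n in M:
            s=sil(n,parts,q,z);c+=1-(s&M[n]).sum()/max(1,(s|M[n]).sum())
        return c
    best=None
    for k in range(3):
        v0=np.array([q0[0]*100,q0[1]*100,q0[2]*20])
        sm=np.vstack([v0]+[v0+d*(1+k*.5) for d in np.eye(3)*(-1)**k])
        r=minimize(cost,v0,method="Nelder-Mead",options=dict(initial_simplex=sm,xatol=1e-3,fatol=1e-5))
        if best is None or r.fun<best.fun:best=r
        q0=np.array([best.x[0]/100,best.x[1]/100,best.x[2]/20])
    return q0,best.fun
SE=[box(-10,10,-128,128,0,22),box(-7,7,-50,50,22,60)]
PAD=[box(-35,35,-145,145,0,4)]
HOUS=None
TRAY=[box(-130,140,-148,148,0,10),box(-130,140,140,148,0,32),box(-130,140,-148,-140,0,32)]
FEN=[box(0,12,-138,138,10,38)]
E
cat > a.py <<'E'
from h import *
L=lambda u,v:(u/2.1+80,v/2.1+70)
for u,v,z in [(267,297,.032),(525,335,.032),(305,72,.032),(550,108,.032),(300,135,.038),(536,166,.038),(103,150,.026),(70,370,.026),(118,146,.004),(68,380,.004)]:
    print(ray("top",*L(u,v),z).round(4))
Ms={}
for n in("scene","top"):
    arm.grab_frame(n)
    for t in("straightedge","pad","tray","fence"):
        r=arm.regions_of(t,n)
        if r: Ms[t,n]=r[0]["region"];print(n,t,r[0]["score"],[round(float(x)) for x in r[0]["box"]],r[0]["region"].sum())
import pickle;pickle.dump(Ms,open("ms.pkl","wb"))
E
python3 a.py
```

```text
[0.4508 0.1333 0.032 ]
[ 0.4004 -0.1552  0.032 ]
[0.7168 0.0875 0.032 ]
[ 0.6654 -0.1994  0.032 ]
[0.6376 0.0937 0.038 ]
[ 0.5938 -0.1777  0.038 ]
[0.6289 0.3244 0.026 ]
[0.3754 0.3536 0.026 ]
[0.6402 0.3138 0.004 ]
[0.3651 0.3633 0.004 ]
scene straightedge 0.92 [375, 206, 415, 292] 818
scene pad 0.72 [357, 203, 426, 304] 2110
scene tray 0.57 [158, 162, 317, 305] 12173
scene fence 0.64 [177, 208, 274, 273] 1308
top straightedge 0.64 [279, 162, 293, 179] 338
top pad 0.96 [97, 136, 152, 256] 2035
top tray 0.73 [205, 84, 344, 230] 13978
top fence 0.83 [225, 108, 337, 151] 1187
```

```bash
cat > b.py <<'E'
from h import *
import pickle
Ms=pickle.load(open("ms.pkl","rb"))
for n in ("top",):
    for k in range(6):
        r=[d for d in arm.regions_of("straightedge",n) if 100<d["box"][0]<120]
        if r: Ms["straightedge",n]=r[0]["region"];print(r[0]["box"],r[0]["score"]);break
        arm.grab_frame(n)
    else: Ms.pop(("straightedge",n))
pickle.dump(Ms,open("ms.pkl","wb"))
t0=np.array([.558+.0,-.034,-.173])
G={"tray":(TRAY,t0,0),"fence":(FEN,[.616,-.042,-.173],0),"straightedge":(SE,[.502,.339,-.115],.004),"pad":(PAD,[.502,.339,-.15],0)}
im={n:cv2.imread(f"pics/{n}0.png") for n in("scene","top")}
B={n:cv2.resize(im[n],None,fx=4,fy=4,interpolation=cv2.INTER_CUBIC) for n in im}
out={}
for t,(parts,q0,z) in G.items():
    res={}
    for sel in(["scene","top"],["scene"],["top"]):
        mm={n:Ms[t,n] for n in sel if (t,n) in Ms}
        if mm: res["+".join(sel)]=fit(mm,parts,np.array(q0),z)
    for k,(q,c) in res.items(): print(t,k,q.round(4),round(c,3))
    q=res["scene+top"][0];out[t]=q
    for n in B:
        cs,_=cv2.findContours(sil(n,parts,q,z),cv2.RETR_EXTERNAL,cv2.CHAIN_APPROX_NONE);cv2.drawContours(B[n],cs,-1,(255,255,0),1)
pickle.dump(out,open("fit.pkl","wb"))
cv2.imwrite("pics/ov_top1.png",B["top"][310:950,370:1170]);cv2.imwrite("pics/ov_sc1.png",cv2.resize(B["scene"][580:1260,600:1740],(800,477)))
E
python3 b.py
```

```text
[108.6, 140.1, 137.0, 242.5] 0.6
tray scene+top [ 0.5574 -0.0294 -0.1744] 0.48
tray scene [ 0.5585 -0.0289 -0.1723] 0.251
tray top [ 0.5564 -0.0295 -0.1773] 0.226
fence scene+top [ 0.6188 -0.0409 -0.176 ] 0.432
fence scene [ 0.6188 -0.0416 -0.1746] 0.18
fence top [ 0.6187 -0.0403 -0.177 ] 0.25
straightedge scene+top [0.5037 0.3437 1.4365] 0.223
straightedge scene [0.5389 0.3223 1.7301] 0.802
straightedge top [0.5024 0.3428 1.4372] 0.111
pad scene+top [0.6205 0.2268 0.143 ] 1.755
pad scene [0.5039 0.3422 1.3807] 0.334
pad top [0.5024 0.3419 1.3751] 0.425
```

```bash
sed -i 's/\[.502,.339,-.115\]/[.503,.343,1.437]/;s/\[.502,.339,-.15\]/[.503,.342,1.39]/' b.py; python3 b.py | grep -E "edge|pad"
```

```text
straightedge scene+top [0.5029 0.3438 1.4372] 0.222
straightedge scene [0.5017 0.3443 1.4349] 0.098
straightedge top [0.503  0.3427 1.4358] 0.111
pad scene+top [0.5026 0.3422 1.3796] 0.762
pad scene [0.5042 0.3419 1.3846] 0.335
pad top [0.5024 0.3419 1.375 ] 0.425
```

View pics/ov_top1.png

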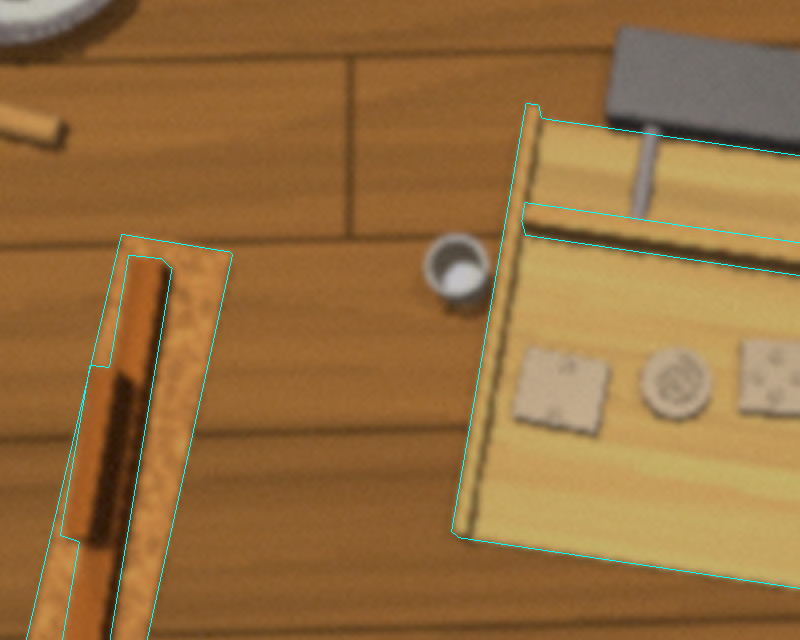

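View pics/ov_sc1.png

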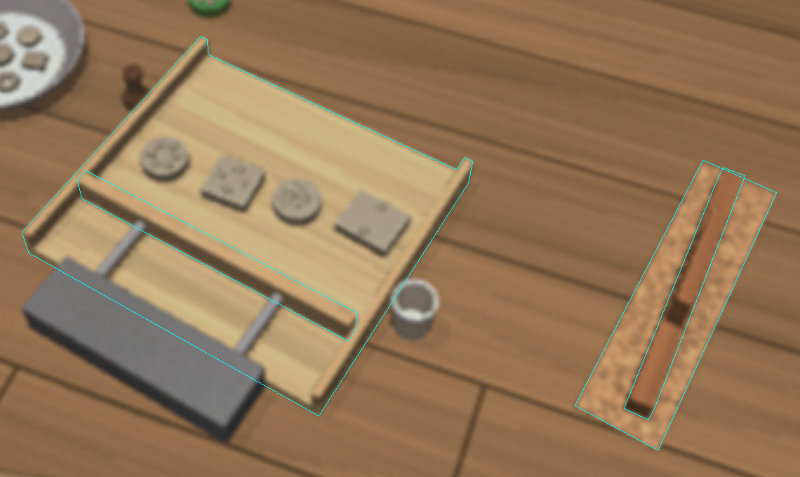

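```bash
python3 -m inch '[[[0.1,-0.12,-0.04,0,0,0.01],[0.38,-0.42,-0.12,0,0,0.04],[0.66,-0.72,-0.22,0,0,0.07],[0.9,-0.98,-0.32,0,0,0.09],[0.9,-0.98,-0.32,0,0,0.09]]]' 60 30; python3 - <<'E'
from h import *
# pieces
import pickle
t=pickle.load(open("fit.pkl","rb"))["tray"]
def totray(p):
    d=p[:2]-t[:2];c,s=np.cos(t[2]),np.sin(t[2]);return np.array([d[0]*c+d[1]*s,-d[0]*s+d[1]*c])*1000
for nm,u,v in [("oblong",322,220),("spiral",381,216),("square",434,214),("flower",493,214)]:
    print(nm,totray(ray("top",u/2.1+80,v/2.1+70,.024)).round(1))
print(arm.get_state()["eef_pos"],arm.get_state()["ee_rot"])
E
```

```text
t: 2.42
eef_pos: [0.4562, 0.4186, 0.3404]
ee_rot: [-3.141, -0.0, -0.136]
force: [0.7, 0.5, 0.6]
width: 0.0604
oblong [-35.   95.4]
spiral [-20.2  28.7]
square [ -8.8 -31.6]
flower [  1.4 -99.2]
[0.45623783 0.41860877 0.34039465] [-3.14136197e+00 -1.74499813e-04 -1.36317739e-01]
```

```bash
python3 -m inch '[[[0.12,-0.19,-0.04,0,0,0],[0.236,-0.378,-0.1,0,0,0],[0.236,-0.378,-0.28,0,0,0],[0.236,-0.378,-0.28,0,0,0]]]' ; python3 - <<'E'
from h import *
for n in("scene","top"):
    cv2.imwrite(f"pics/{n}2.png",arm.grab_frame(n)[100:300,60:460] if n=="top" else cv2.resize(arm.grab_frame(n)[100:340,260:500],(800,800))[100:700])
E
```

```text
t: 2.92
eef_pos: [0.502, 0.3435, 0.2824]
ee_rot: [3.138, 0.003, -0.139]
force: [0.6, -0.2, 1.8]
width: 0.0599
```

View pics/scene2.png

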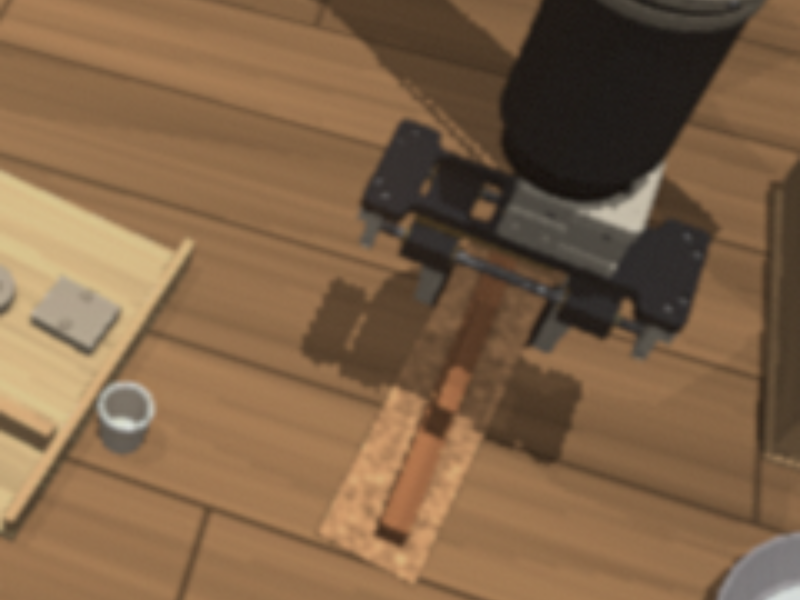

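```bash
python3 -m inch '[[[0,0,-0.15,0,0,0],[0,0,-0.3,0,0,0],[0,0,-0.36,0,0,0],[0,0,-0.365,0,0,0],[0,0,-0.365,0,0,0]]]' ; python3 -m inch '[[[0,0,0,0,0,0],[0,0,0,0,0,0],[0,0,0,0,0,0],[0,0,0,0,0,0],[0,0,0,0,0,0],[0,0,0,0,0,0]]]' 0 35
```

```text
t: 3.65
eef_pos: [0.5027, 0.3454, 0.213]
ee_rot: [-3.14, -0.001, -0.136]
force: [0.5, -0.6, 0.2]
width: 0.0599
t: 4.4
eef_pos: [0.5023, 0.3447, 0.2116]
ee_rot: [3.141, 0.0, -0.137]
force: [-0.4, -0.1, -0.5]
width: 0.0141
```

```bash
python3 -m inch '[[[0,0,0.06,0,0,0],[0,0,0.22,0,0,0],[0,-0.08,0.38,0,0,-0.02],[0,-0.25,0.42,0,0,-0.06],[-0.01,-0.45,0.42,0,0,-0.11],[-0.03,-0.66,0.42,0,0,-0.16],[-0.06,-0.86,0.42,0,0,-0.21],[-0.08,-0.98,0.42,0,0,-0.25]]]' ; python3 -m inch '[[[-0.02,-0.14,0,0,0,-0.05],[-0.04,-0.3,0,0,0,-0.1],[-0.07,-0.5,0,0,0,-0.15],[-0.09,-0.66,0,0,0,-0.2],[-0.11,-0.78,0,0,0,-0.24],[-0.112,-0.806,0,0,0,-0.262],[-0.112,-0.806,0,0,0,-0.262],[-0.112,-0.806,0,0,0,-0.262]]]'; python3 - <<'E'
from h import *
for n in("scene","top"):
    f=arm.grab_frame(n);cv2.imwrite(f"pics/{n}3.png",cv2.resize(f[70:270,160:400] if n=="top" else f[100:300,140:380],(720,600)))
s=arm.get_state();print(s["force"],s["eef_pos"],s["ee_rot"])
E
```

```text
t: 5.4
eef_pos: [0.4857, 0.147, 0.2965]
ee_rot: [-3.141, 0.0, -0.928]
force: [0.2, 0.8, -1.9]
width: 0.0141
t: 6.4
eef_pos: [0.464, -0.0122, 0.2961]
ee_rot: [-3.141, 0.0, -1.744]
force: [-0.0, -0.0, -1.4]
width: 0.0137
[ 0.11730334 -0.33365964 -0.63189635] [ 0.46401211 -0.01204773  0.29586614] [-3.14130728e+00  1.96150375e-04 -1.74399341e+00]
```

View pics/scene3.png

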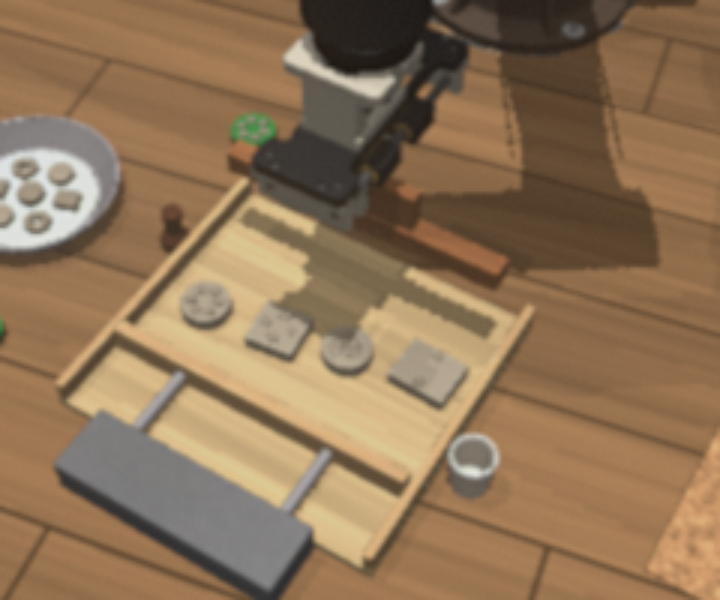

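View pics/top3.png

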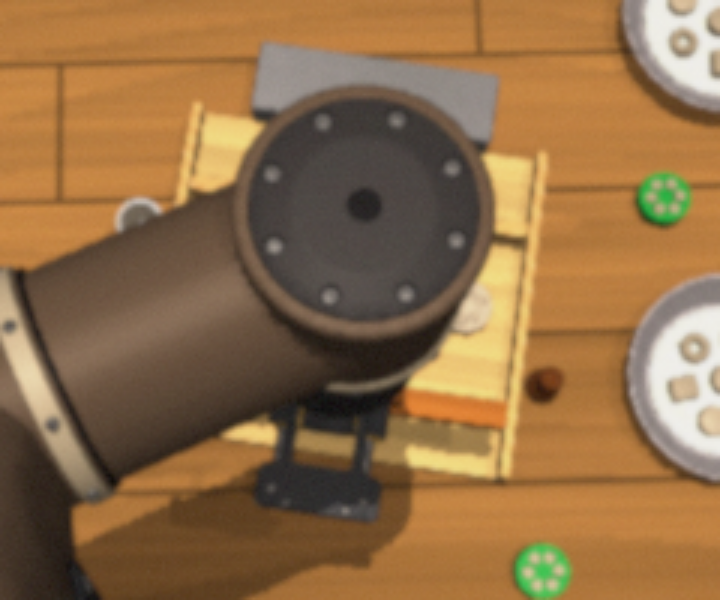

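```bash
python3 - <<'E'
from h import *
f=arm.grab_frame("scene")
B=cv2.resize(f,None,fx=4,fy=4,interpolation=cv2.INTER_CUBIC)
for X in SE:
    cs,_=cv2.findContours(sil("scene",[X],np.array([.464,-.0125,-.1735]),.0885),cv2.RETR_EXTERNAL,cv2.CHAIN_APPROX_NONE);cv2.drawContours(B,cs,-1,(255,255,0),1)
cv2.imwrite("pics/ov4.png",B[560:800,840:1280])
E
```

```text
(no output)
```

View pics/ov4.png

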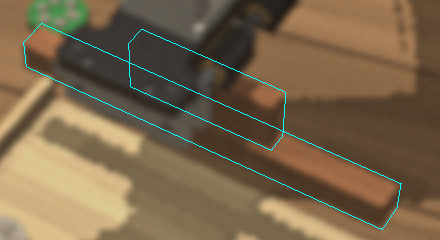

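```bash
python3 -m inch '[[[0,0,-0.1,0,0,0],[0,0,-0.24,0,0,0],[0,0,-0.33,0,0,0],[0,0,-0.365,0,0,0],[0,0,-0.382,0,0,0],[0,0,-0.382,0,0,0]]]'; python3 - <<'E'
from h import *
for n in("scene",):
    f=arm.grab_frame(n);cv2.imwrite(f"pics/{n}5.png",cv2.resize(f[140:300,140:332],(720,600)))
E
```

```text
t: 7.3
eef_pos: [0.4642, -0.0123, 0.2196]
ee_rot: [-3.141, 0.0, -1.745]
force: [0.1, -0.2, -1.4]
width: 0.0138
```

View pics/scene5.png

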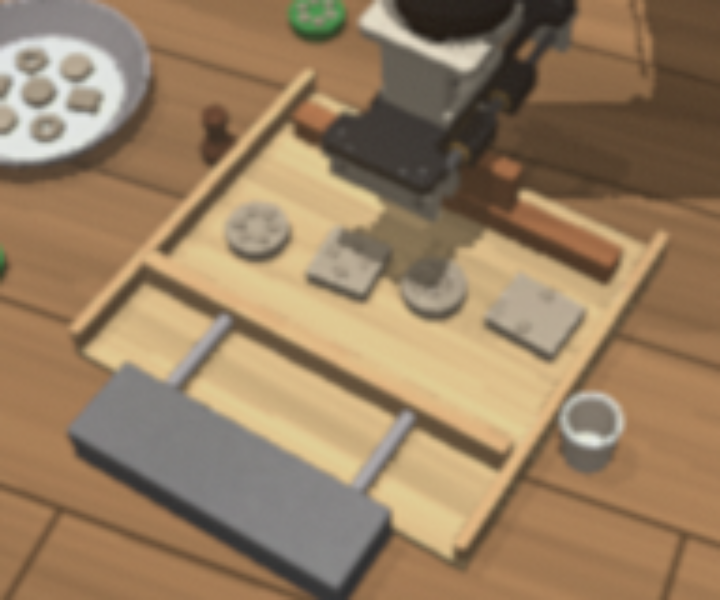

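```bash
python3 -m inch '[[[0.02,-0.0035,0,0,0,0],[0.059,-0.0104,0,0,0,0],[0.0985,-0.0174,0,0,0,0],[0.118,-0.021,0,0,0,0],[0.138,-0.0243,0,0,0,0],[0.158,-0.0278,0,0,0,0],[0.177,-0.0312,0,0,0,0],[0.197,-0.0347,0,0,0,0]]]'; python3 -m inch '[[[0.02,-0.0035,0,0,0,0],[0.04,-0.007,0,0,0,0],[0.06,-0.0106,0,0,0,0],[0.08,-0.0141,0,0,0,0],[0.1,-0.0176,0,0,0,0],[0.12,-0.0211,0,0,0,0],[0.14,-0.0247,0,0,0,0],[0.16,-0.0282,0,0,0,0]]]'; python3 - <<'E'
from h import *
for n in("scene",):
    f=arm.grab_frame(n);cv2.imwrite(f"pics/{n}6.png",cv2.resize(f[140:300,140:332],(720,600)))
s=arm.get_state();print(s["force"],s["eef_pos"])
E
```

```text
t: 8.35
eef_pos: [0.5035, -0.0194, 0.2192]
ee_rot: [3.141, -0.0, -1.746]
force: [-0.6, 0.0, -1.2]
width: 0.0135
t: 9.35
eef_pos: [0.5355, -0.0251, 0.2192]
ee_rot: [3.141, -0.0, -1.746]
force: [-0.3, -0.1, -1.9]
width: 0.0138
[-0.04829362  0.3062868  -1.85070897] [ 0.5360498  -0.0250553   0.21928016]
```

View pics/scene6.png

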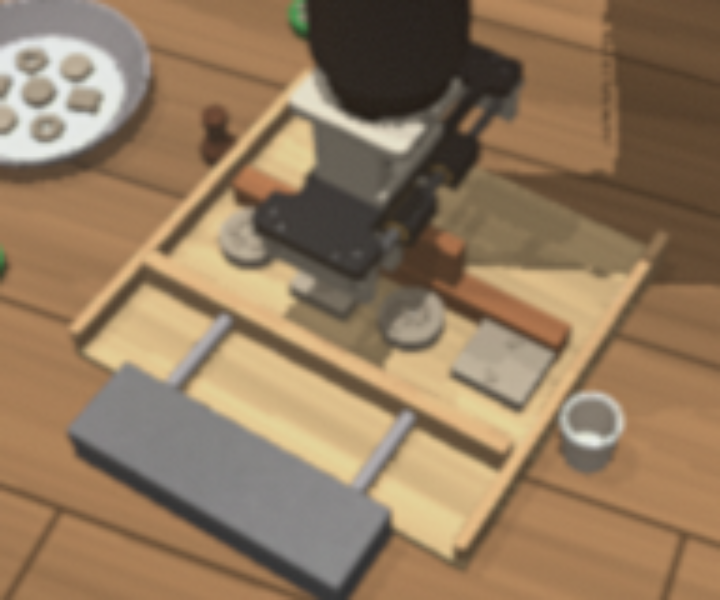

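```bash
python3 -m inch '[[[0.02,-0.0035,0,0,0,0],[0.04,-0.007,0,0,0,0],[0.06,-0.0106,0,0,0,0],[0.078,-0.0137,0,0,0,0],[0.095,-0.0167,0,0,0,0],[0.11,-0.0194,0,0,0,0],[0.12,-0.0211,0,0,0,0],[0.128,-0.0225,0,0,0,0]]]'; python3 -m inch '[[[0.006,-0.001,0,0,0,0],[0.012,-0.002,0,0,0,0],[0.018,-0.003,0,0,0,0],[0.024,-0.004,0,0,0,0],[0.03,-0.005,0,0,0,0],[0.036,-0.006,0,0,0,0],[0.042,-0.007,0,0,0,0],[0.048,-0.0082,0,0,0,0]]]'; python3 - <<'E'
from h import *
for n in("scene",):
    f=arm.grab_frame(n);cv2.imwrite(f"pics/{n}7.png",cv2.resize(f[140:300,140:332],(720,600)))
s=arm.get_state();print(s["force"],s["eef_pos"])
E
```

```text
t: 10.4
eef_pos: [0.561, -0.0295, 0.2193]
ee_rot: [3.142, -0.0, -1.746]
force: [-0.1, 0.4, -1.9]
width: 0.0139
t: 11.4
eef_pos: [0.5704, -0.0313, 0.2191]
ee_rot: [3.141, -0.0, -1.746]
force: [-3.2, 1.1, -1.9]
width: 0.0139
[-2.14140969  0.79214779 -0.99180441] [ 0.57058494 -0.03124782  0.21912413]
```

View pics/scene7.png

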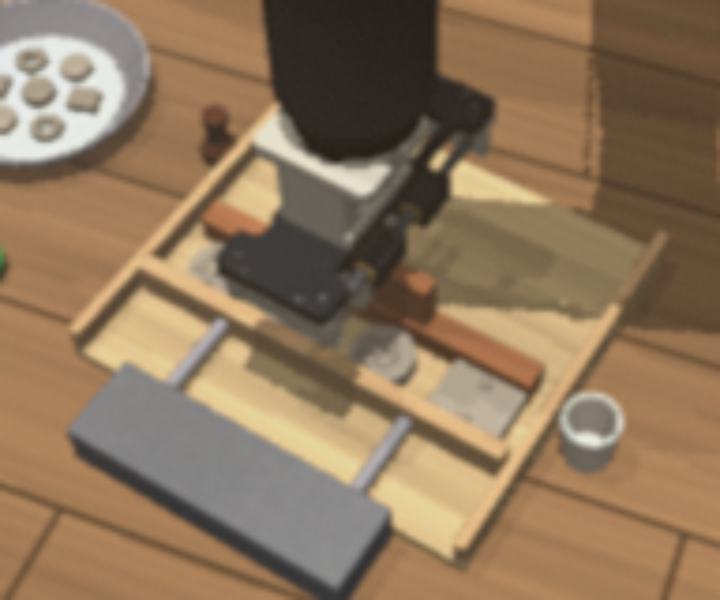

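```bash
cat > ck.py <<'E'
from station import arm
import sys
s=arm.get_state();f=s["force"];p=-(f[0]*.985-f[1]*.1735);e=s["eef_pos"]
d=((e[0]-.5574)*.985-(e[1]+.0294)*.1735)*1000
print(round(s["t"],2),"push %.2f N  bar x %.2f"%(p,d))
sys.exit(p>float(sys.argv[1]))
E
python3 -m inch '[[[0.003,-0.0005,0,0,0,0],[0.006,-0.001,0,0,0,0],[0.009,-0.0016,0,0,0,0],[0.012,-0.0021,0,0,0,0],[0.0148,-0.0026,0,0,0,0],[0.0148,-0.0026,0,0,0,0]]]'>/dev/null; python3 ck.py 5 && python3 -m inch '[[[0.0012,-0.0002,0,0,0,0],[0.0012,-0.0002,0,0,0,0]]]' >/dev/null; python3 ck.py 5 && python3 -m inch '[[[0.0012,-0.0002,0,0,0,0],[0.0012,-0.0002,0,0,0,0]]]' >/dev/null; python3 ck.py 5 && python3 -m inch '[[[0.0012,-0.0002,0,0,0,0],[0.0012,-0.0002,0,0,0,0]]]' >/dev/null; python3 ck.py 5
```

```text
12.2 push 3.14 N  bar x 16.33
12.2 push 3.14 N  bar x 16.33
12.2 push 3.14 N  bar x 16.33
12.2 push 3.14 N  bar x 16.33False
False
False
False
```

```bash
sed -i 's/sys.exit(p>float(sys.argv\[1\]))/sys.exit(int(p>float(sys.argv[1])))/' ck.py
python3 ck.py 5 && python3 -m inch '[[[0.0012,-0.0002,0,0,0,0],[0.0012,-0.0002,0,0,0,0]]]' >/dev/null && python3 ck.py 5 && python3 -m inch '[[[0.0012,-0.0002,0,0,0,0],[0.0012,-0.0002,0,0,0,0]]]' >/dev/null && python3 ck.py 5 && python3 -m inch '[[[0.0012,-0.0002,0,0,0,0],[0.0012,-0.0002,0,0,0,0]]]' >/dev/null && python3 ck.py 5 && python3 -m inch '[[[0.0012,-0.0002,0,0,0,0],[0.0012,-0.0002,0,0,0,0]]]' >/dev/null && python3 ck.py 5 && python3 -m inch '[[[0.0012,-0.0002,0,0,0,0],[0.0012,-0.0002,0,0,0,0]]]' >/dev/null && python3 ck.py 5 && python3 -m inch '[[[0.0012,-0.0002,0,0,0,0],[0.0012,-0.0002,0,0,0,0]]]' >/dev/null && python3 ck.py 5 && python3 -m inch '[[[0.0012,-0.0002,0,0,0,0],[0.0012,-0.0002,0,0,0,0]]]' >/dev/null && python3 ck.py 5 && python3 -m inch '[[[0.0012,-0.0002,0,0,0,0],[0.0012,-0.0002,0,0,0,0]]]' >/dev/null; python3 ck.py 5
```

```text
12.2 push 3.14 N  bar x 16.33
12.45 push 3.29 N  bar x 16.51
12.7 push 2.90 N  bar x 16.72
12.95 push 3.59 N  bar x 16.99
13.2 push 2.28 N  bar x 17.24
13.45 push 2.68 N  bar x 17.49
13.7 push 2.80 N  bar x 17.73
13.95 push 3.46 N  bar x 17.96
14.2 push 3.02 N  bar x 18.20
```

```bash

python3 -m inch '[[[0.0012,-0.0002,0,0,0,0],[0.0012,-0.0002,0,0,0,0]]]' >/dev/null && python3 ck.py 4.7 && python3 -m inch '[[[0.0012,-0.0002,0,0,0,0],[0.0012,-0.0002,0,0,0,0]]]' >/dev/null && python3 ck.py 4.7 && python3 -m inch '[[[0.0012,-0.0002,0,0,0,0],[0.0012,-0.0002,0,0,0,0]]]' >/dev/null && python3 ck.py 4.7 && python3 -m inch '[[[0.0012,-0.0002,0,0,0,0],[0.0012,-0.0002,0,0,0,0]]]' >/dev/null && python3 ck.py 4.7 && python3 -m inch '[[[0.0012,-0.0002,0,0,0,0],[0.0012,-0.0002,0,0,0,0]]]' >/dev/null && python3 ck.py 4.7 && python3 -m inch '[[[0.0012,-0.0002,0,0,0,0],[0.0012,-0.0002,0,0,0,0]]]' >/dev/null && python3 ck.py 4.7 && python3 -m inch '[[[0.0012,-0.0002,0,0,0,0],[0.0012,-0.0002,0,0,0,0]]]' >/dev/null && python3 ck.py 4.7 && python3 -m inch '[[[0.0012,-0.0002,0,0,0,0],[0.0012,-0.0002,0,0,0,0]]]' >/dev/null && python3 ck.py 4.7 && python3 -m inch '[[[0.0012,-0.0002,0,0,0,0],[0.0012,-0.0002,0,0,0,0]]]' >/dev/null && python3 ck.py 4.7 && python3 -m inch '[[[0.0012,-0.0002,0,0,0,0],[0.0012,-0.0002,0,0,0,0]]]' >/dev/null && python3 ck.py 4.7 && python3 -m inch '[[[0.0012,-0.0002,0,0,0,0],[0.0012,-0.0002,0,0,0,0]]]' >/dev/null && python3 ck.py 4.7 && python3 -m inch '[[[0.0012,-0.0002,0,0,0,0],[0.0012,-0.0002,0,0,0,0]]]' >/dev/null && python3 ck.py 4.7 && python3 -m inch '[[[0.0012,-0.0002,0,0,0,0],[0.0012,-0.0002,0,0,0,0]]]' >/dev/null && python3 ck.py 4.7 && python3 -m inch '[[[0.0012,-0.0002,0,0,0,0],[0.0012,-0.0002,0,0,0,0]]]' >/dev/null && python3 ck.py 4.7 && python3 -m inch '[[[0.0012,-0.0002,0,0,0,0],[0.0012,-0.0002,0,0,0,0]]]' >/dev/null && python3 ck.py 4.7 && python3 -m inch '[[[0.0012,-0.0002,0,0,0,0],[0.0012,-0.0002,0,0,0,0]]]' >/dev/null; python3 ck.py 4.7
python3 - <<'E'
from h import *
f=arm.grab_frame("scene");cv2.imwrite(f"pics/scene8.png",cv2.resize(f[140:300,140:332],(720,600)))
E
```

```text
14.45 push 2.43 N  bar x 18.45
14.7 push 2.47 N  bar x 18.70
14.95 push 3.75 N  bar x 18.93
15.2 push 3.12 N  bar x 19.18
15.45 push 3.24 N  bar x 19.40
15.7 push 2.87 N  bar x 19.67
15.95 push 2.90 N  bar x 19.92
16.2 push 3.78 N  bar x 20.16
16.45 push 3.23 N  bar x 20.39
16.7 push 3.00 N  bar x 20.64
16.95 push 2.52 N  bar x 20.88
17.2 push 2.68 N  bar x 21.14
17.45 push 3.26 N  bar x 21.36
17.7 push 2.30 N  bar x 21.61
17.95 push 3.64 N  bar x 21.86
18.2 push 3.07 N  bar x 22.10
```

View pics/scene8.png

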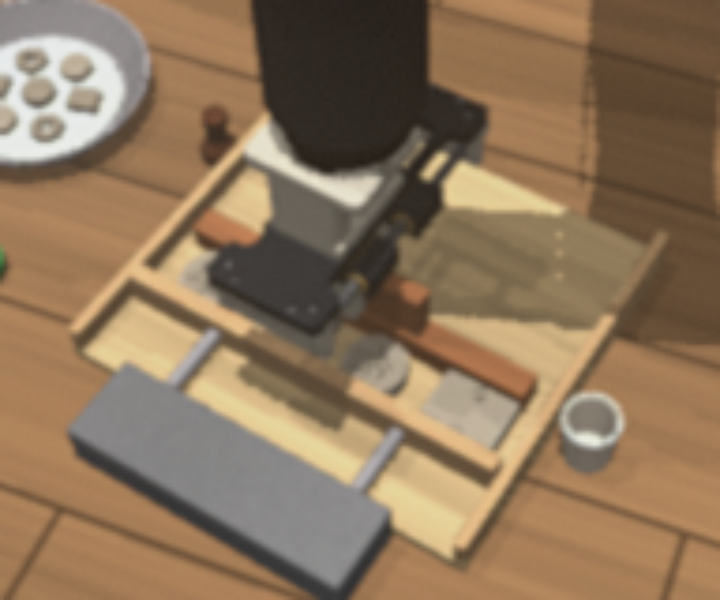

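```bash

python3 -m inch '[[[0.0012,-0.0002,0,0,0,0],[0.0012,-0.0002,0,0,0,0]]]' >/dev/null && python3 ck.py 4.7 && python3 -m inch '[[[0.0012,-0.0002,0,0,0,0],[0.0012,-0.0002,0,0,0,0]]]' >/dev/null && python3 ck.py 4.7 && python3 -m inch '[[[0.0012,-0.0002,0,0,0,0],[0.0012,-0.0002,0,0,0,0]]]' >/dev/null && python3 ck.py 4.7 && python3 -m inch '[[[0.0012,-0.0002,0,0,0,0],[0.0012,-0.0002,0,0,0,0]]]' >/dev/null && python3 ck.py 4.7 && python3 -m inch '[[[0.0012,-0.0002,0,0,0,0],[0.0012,-0.0002,0,0,0,0]]]' >/dev/null && python3 ck.py 4.7 && python3 -m inch '[[[0.0012,-0.0002,0,0,0,0],[0.0012,-0.0002,0,0,0,0]]]' >/dev/null && python3 ck.py 4.7 && python3 -m inch '[[[0.0012,-0.0002,0,0,0,0],[0.0012,-0.0002,0,0,0,0]]]' >/dev/null && python3 ck.py 4.7 && python3 -m inch '[[[0.0012,-0.0002,0,0,0,0],[0.0012,-0.0002,0,0,0,0]]]' >/dev/null && python3 ck.py 4.7 && python3 -m inch '[[[0.0012,-0.0002,0,0,0,0],[0.0012,-0.0002,0,0,0,0]]]' >/dev/null && python3 ck.py 4.7 && python3 -m inch '[[[0.0012,-0.0002,0,0,0,0],[0.0012,-0.0002,0,0,0,0]]]' >/dev/null && python3 ck.py 4.7 && python3 -m inch '[[[0.0012,-0.0002,0,0,0,0],[0.0012,-0.0002,0,0,0,0]]]' >/dev/null && python3 ck.py 4.7 && python3 -m inch '[[[0.0012,-0.0002,0,0,0,0],[0.0012,-0.0002,0,0,0,0]]]' >/dev/null && python3 ck.py 4.7 && python3 -m inch '[[[0.0012,-0.0002,0,0,0,0],[0.0012,-0.0002,0,0,0,0]]]' >/dev/null && python3 ck.py 4.7 && python3 -m inch '[[[0.0012,-0.0002,0,0,0,0],[0.0012,-0.0002,0,0,0,0]]]' >/dev/null && python3 ck.py 4.7 && python3 -m inch '[[[0.0012,-0.0002,0,0,0,0],[0.0012,-0.0002,0,0,0,0]]]' >/dev/null && python3 ck.py 4.7 && python3 -m inch '[[[0.0012,-0.0002,0,0,0,0],[0.0012,-0.0002,0,0,0,0]]]' >/dev/null && python3 ck.py 4.7 && python3 -m inch '[[[0.0012,-0.0002,0,0,0,0],[0.0012,-0.0002,0,0,0,0]]]' >/dev/null && python3 ck.py 4.7 && python3 -m inch '[[[0.0012,-0.0002,0,0,0,0],[0.0012,-0.0002,0,0,0,0]]]' >/dev/null && python3 ck.py 4.7 && python3 -m inch '[[[0.0012,-0.0002,0,0,0,0],[0.0012,-0.0002,0,0,0,0]]]' >/dev/null && python3 ck.py 4.7 && python3 -m inch '[[[0.0012,-0.0002,0,0,0,0],[0.0012,-0.0002,0,0,0,0]]]' >/dev/null && python3 ck.py 4.7 && python3 -m inch '[[[0.0012,-0.0002,0,0,0,0],[0.0012,-0.0002,0,0,0,0]]]' >/dev/null && python3 ck.py 4.7 && python3 -m inch '[[[0.0012,-0.0002,0,0,0,0],[0.0012,-0.0002,0,0,0,0]]]' >/dev/null && python3 ck.py 4.7 && python3 -m inch '[[[0.0012,-0.0002,0,0,0,0],[0.0012,-0.0002,0,0,0,0]]]' >/dev/null && python3 ck.py 4.7 && python3 -m inch '[[[0.0012,-0.0002,0,0,0,0],[0.0012,-0.0002,0,0,0,0]]]' >/dev/null; python3 ck.py 4.7
```

```text
18.5 push 2.56 N  bar x 22.34
18.75 push 2.09 N  bar x 22.58
19.0 push 3.42 N  bar x 22.83
19.25 push 2.97 N  bar x 23.06
19.5 push 2.82 N  bar x 23.30
19.75 push 3.08 N  bar x 23.56
20.0 push 3.10 N  bar x 23.79
20.25 push 2.01 N  bar x 24.04
20.5 push 3.25 N  bar x 24.30
20.75 push 3.26 N  bar x 24.52
21.0 push 2.52 N  bar x 24.78
21.25 push 2.93 N  bar x 25.02
21.5 push 2.94 N  bar x 25.26
21.75 push 2.33 N  bar x 25.52
22.0 push 4.03 N  bar x 25.76
22.25 push 3.31 N  bar x 26.00
22.5 push 3.23 N  bar x 26.23
22.75 push 3.29 N  bar x 26.47
23.0 push 2.29 N  bar x 26.72
23.25 push 3.38 N  bar x 26.96
23.5 push 3.81 N  bar x 27.23
23.75 push 3.67 N  bar x 27.46
24.0 push 2.67 N  bar x 27.69
24.25 push 3.09 N  bar x 27.95
```

```bash

python3 -m inch '[[[0.0012,-0.0002,0,0,0,0],[0.0012,-0.0002,0,0,0,0]]]' >/dev/null && python3 ck.py 4.7 && python3 -m inch '[[[0.0012,-0.0002,0,0,0,0],[0.0012,-0.0002,0,0,0,0]]]' >/dev/null && python3 ck.py 4.7 && python3 -m inch '[[[0.0012,-0.0002,0,0,0,0],[0.0012,-0.0002,0,0,0,0]]]' >/dev/null && python3 ck.py 4.7 && python3 -m inch '[[[0.0012,-0.0002,0,0,0,0],[0.0012,-0.0002,0,0,0,0]]]' >/dev/null && python3 ck.py 4.7 && python3 -m inch '[[[0.0012,-0.0002,0,0,0,0],[0.0012,-0.0002,0,0,0,0]]]' >/dev/null && python3 ck.py 4.7 && python3 -m inch '[[[0.0012,-0.0002,0,0,0,0],[0.0012,-0.0002,0,0,0,0]]]' >/dev/null && python3 ck.py 4.7 && python3 -m inch '[[[0.0012,-0.0002,0,0,0,0],[0.0012,-0.0002,0,0,0,0]]]' >/dev/null && python3 ck.py 4.7 && python3 -m inch '[[[0.0012,-0.0002,0,0,0,0],[0.0012,-0.0002,0,0,0,0]]]' >/dev/null && python3 ck.py 4.7 && python3 -m inch '[[[0.0012,-0.0002,0,0,0,0],[0.0012,-0.0002,0,0,0,0]]]' >/dev/null && python3 ck.py 4.7 && python3 -m inch '[[[0.0012,-0.0002,0,0,0,0],[0.0012,-0.0002,0,0,0,0]]]' >/dev/null && python3 ck.py 4.7 && python3 -m inch '[[[0.0012,-0.0002,0,0,0,0],[0.0012,-0.0002,0,0,0,0]]]' >/dev/null && python3 ck.py 4.7 && python3 -m inch '[[[0.0012,-0.0002,0,0,0,0],[0.0012,-0.0002,0,0,0,0]]]' >/dev/null && python3 ck.py 4.7 && python3 -m inch '[[[0.0012,-0.0002,0,0,0,0],[0.0012,-0.0002,0,0,0,0]]]' >/dev/null && python3 ck.py 4.7 && python3 -m inch '[[[0.0012,-0.0002,0,0,0,0],[0.0012,-0.0002,0,0,0,0]]]' >/dev/null && python3 ck.py 4.7 && python3 -m inch '[[[0.0012,-0.0002,0,0,0,0],[0.0012,-0.0002,0,0,0,0]]]' >/dev/null && python3 ck.py 4.7 && python3 -m inch '[[[0.0012,-0.0002,0,0,0,0],[0.0012,-0.0002,0,0,0,0]]]' >/dev/null && python3 ck.py 4.7 && python3 -m inch '[[[0.0012,-0.0002,0,0,0,0],[0.0012,-0.0002,0,0,0,0]]]' >/dev/null && python3 ck.py 4.7 && python3 -m inch '[[[0.0012,-0.0002,0,0,0,0],[0.0012,-0.0002,0,0,0,0]]]' >/dev/null && python3 ck.py 4.7 && python3 -m inch '[[[0.0012,-0.0002,0,0,0,0],[0.0012,-0.0002,0,0,0,0]]]' >/dev/null && python3 ck.py 4.7 && python3 -m inch '[[[0.0012,-0.0002,0,0,0,0],[0.0012,-0.0002,0,0,0,0]]]' >/dev/null && python3 ck.py 4.7 && python3 -m inch '[[[0.0012,-0.0002,0,0,0,0],[0.0012,-0.0002,0,0,0,0]]]' >/dev/null && python3 ck.py 4.7 && python3 -m inch '[[[0.0012,-0.0002,0,0,0,0],[0.0012,-0.0002,0,0,0,0]]]' >/dev/null && python3 ck.py 4.7 && python3 -m inch '[[[0.0012,-0.0002,0,0,0,0],[0.0012,-0.0002,0,0,0,0]]]' >/dev/null && python3 ck.py 4.7 && python3 -m inch '[[[0.0012,-0.0002,0,0,0,0],[0.0012,-0.0002,0,0,0,0]]]' >/dev/null; python3 ck.py 4.7
```

```text
24.5 push 2.29 N  bar x 28.19
24.75 push 2.48 N  bar x 28.40
25.0 push 3.61 N  bar x 28.68
25.25 push 3.15 N  bar x 28.91
25.5 push 3.70 N  bar x 29.17
25.75 push 2.97 N  bar x 29.40
26.0 push 2.70 N  bar x 29.63
26.25 push 2.62 N  bar x 29.90
26.5 push 3.84 N  bar x 30.14
26.75 push 2.75 N  bar x 30.39
27.0 push 3.35 N  bar x 30.62
27.25 push 3.51 N  bar x 30.86
27.5 push 2.52 N  bar x 31.13
27.75 push 2.70 N  bar x 31.36
28.0 push 2.87 N  bar x 31.59
28.25 push 3.56 N  bar x 31.84
28.5 push 3.18 N  bar x 32.07
28.75 push 1.64 N  bar x 32.32
29.0 push 2.71 N  bar x 32.57
29.25 push 3.31 N  bar x 32.80
29.5 push 3.02 N  bar x 33.05
29.75 push 3.26 N  bar x 33.29
30.0 push 3.62 N  bar x 33.54
30.25 push 3.35 N  bar x 33.78
```

```bash

python3 -m inch '[[[0.0012,-0.0002,0,0,0,0],[0.0012,-0.0002,0,0,0,0]]]' >/dev/null && python3 ck.py 4.7 && python3 -m inch '[[[0.0012,-0.0002,0,0,0,0],[0.0012,-0.0002,0,0,0,0]]]' >/dev/null && python3 ck.py 4.7 && python3 -m inch '[[[0.0012,-0.0002,0,0,0,0],[0.0012,-0.0002,0,0,0,0]]]' >/dev/null && python3 ck.py 4.7 && python3 -m inch '[[[0.0012,-0.0002,0,0,0,0],[0.0012,-0.0002,0,0,0,0]]]' >/dev/null && python3 ck.py 4.7 && python3 -m inch '[[[0.0012,-0.0002,0,0,0,0],[0.0012,-0.0002,0,0,0,0]]]' >/dev/null && python3 ck.py 4.7 && python3 -m inch '[[[0.0012,-0.0002,0,0,0,0],[0.0012,-0.0002,0,0,0,0]]]' >/dev/null && python3 ck.py 4.7 && python3 -m inch '[[[0.0012,-0.0002,0,0,0,0],[0.0012,-0.0002,0,0,0,0]]]' >/dev/null && python3 ck.py 4.7 && python3 -m inch '[[[0.0012,-0.0002,0,0,0,0],[0.0012,-0.0002,0,0,0,0]]]' >/dev/null && python3 ck.py 4.7 && python3 -m inch '[[[0.0012,-0.0002,0,0,0,0],[0.0012,-0.0002,0,0,0,0]]]' >/dev/null && python3 ck.py 4.7 && python3 -m inch '[[[0.0012,-0.0002,0,0,0,0],[0.0012,-0.0002,0,0,0,0]]]' >/dev/null && python3 ck.py 4.7 && python3 -m inch '[[[0.0012,-0.0002,0,0,0,0],[0.0012,-0.0002,0,0,0,0]]]' >/dev/null && python3 ck.py 4.7 && python3 -m inch '[[[0.0012,-0.0002,0,0,0,0],[0.0012,-0.0002,0,0,0,0]]]' >/dev/null && python3 ck.py 4.7 && python3 -m inch '[[[0.0012,-0.0002,0,0,0,0],[0.0012,-0.0002,0,0,0,0]]]' >/dev/null && python3 ck.py 4.7 && python3 -m inch '[[[0.0012,-0.0002,0,0,0,0],[0.0012,-0.0002,0,0,0,0]]]' >/dev/null && python3 ck.py 4.7 && python3 -m inch '[[[0.0012,-0.0002,0,0,0,0],[0.0012,-0.0002,0,0,0,0]]]' >/dev/null && python3 ck.py 4.7 && python3 -m inch '[[[0.0012,-0.0002,0,0,0,0],[0.0012,-0.0002,0,0,0,0]]]' >/dev/null && python3 ck.py 4.7 && python3 -m inch '[[[0.0012,-0.0002,0,0,0,0],[0.0012,-0.0002,0,0,0,0]]]' >/dev/null && python3 ck.py 4.7 && python3 -m inch '[[[0.0012,-0.0002,0,0,0,0],[0.0012,-0.0002,0,0,0,0]]]' >/dev/null && python3 ck.py 4.7 && python3 -m inch '[[[0.0012,-0.0002,0,0,0,0],[0.0012,-0.0002,0,0,0,0]]]' >/dev/null && python3 ck.py 4.7 && python3 -m inch '[[[0.0012,-0.0002,0,0,0,0],[0.0012,-0.0002,0,0,0,0]]]' >/dev/null && python3 ck.py 4.7 && python3 -m inch '[[[0.0012,-0.0002,0,0,0,0],[0.0012,-0.0002,0,0,0,0]]]' >/dev/null && python3 ck.py 4.7 && python3 -m inch '[[[0.0012,-0.0002,0,0,0,0],[0.0012,-0.0002,0,0,0,0]]]' >/dev/null && python3 ck.py 4.7 && python3 -m inch '[[[0.0012,-0.0002,0,0,0,0],[0.0012,-0.0002,0,0,0,0]]]' >/dev/null && python3 ck.py 4.7 && python3 -m inch '[[[0.0012,-0.0002,0,0,0,0],[0.0012,-0.0002,0,0,0,0]]]' >/dev/null; python3 ck.py 4.7
```

```text
30.5 push 2.67 N  bar x 34.03
30.75 push 3.45 N  bar x 34.27
31.0 push 3.25 N  bar x 34.49
31.25 push 3.59 N  bar x 34.73
31.5 push 3.05 N  bar x 34.99
31.75 push 3.23 N  bar x 35.22
32.0 push 3.31 N  bar x 35.48
32.25 push 3.17 N  bar x 35.74
32.5 push 2.97 N  bar x 35.96
32.75 push 2.60 N  bar x 36.21
33.0 push 2.49 N  bar x 36.46
33.25 push 3.23 N  bar x 36.70
33.5 push 3.06 N  bar x 36.93
33.75 push 3.13 N  bar x 37.19
34.0 push 2.93 N  bar x 37.44
34.25 push 2.62 N  bar x 37.68
34.5 push 3.28 N  bar x 37.92
34.75 push 3.00 N  bar x 38.17
35.0 push 1.80 N  bar x 38.40
35.25 push 3.52 N  bar x 38.64
35.5 push 2.96 N  bar x 38.90
35.75 push 1.87 N  bar x 39.13
36.0 push 3.58 N  bar x 39.39
36.25 push 2.91 N  bar x 39.63
```

```bash

python3 -m inch '[[[0.0012,-0.0002,0,0,0,0],[0.0012,-0.0002,0,0,0,0]]]' >/dev/null && python3 ck.py 4.7 && python3 -m inch '[[[0.0012,-0.0002,0,0,0,0],[0.0012,-0.0002,0,0,0,0]]]' >/dev/null && python3 ck.py 4.7 && python3 -m inch '[[[0.0012,-0.0002,0,0,0,0],[0.0012,-0.0002,0,0,0,0]]]' >/dev/null && python3 ck.py 4.7 && python3 -m inch '[[[0.0012,-0.0002,0,0,0,0],[0.0012,-0.0002,0,0,0,0]]]' >/dev/null && python3 ck.py 4.7 && python3 -m inch '[[[0.0012,-0.0002,0,0,0,0],[0.0012,-0.0002,0,0,0,0]]]' >/dev/null && python3 ck.py 4.7 && python3 -m inch '[[[0.0012,-0.0002,0,0,0,0],[0.0012,-0.0002,0,0,0,0]]]' >/dev/null && python3 ck.py 4.7 && python3 -m inch '[[[0.0012,-0.0002,0,0,0,0],[0.0012,-0.0002,0,0,0,0]]]' >/dev/null && python3 ck.py 4.7 && python3 -m inch '[[[0.0012,-0.0002,0,0,0,0],[0.0012,-0.0002,0,0,0,0]]]' >/dev/null && python3 ck.py 4.7 && python3 -m inch '[[[0.0012,-0.0002,0,0,0,0],[0.0012,-0.0002,0,0,0,0]]]' >/dev/null && python3 ck.py 4.7 && python3 -m inch '[[[0.0012,-0.0002,0,0,0,0],[0.0012,-0.0002,0,0,0,0]]]' >/dev/null && python3 ck.py 4.7 && python3 -m inch '[[[0.0012,-0.0002,0,0,0,0],[0.0012,-0.0002,0,0,0,0]]]' >/dev/null && python3 ck.py 4.7 && python3 -m inch '[[[0.0012,-0.0002,0,0,0,0],[0.0012,-0.0002,0,0,0,0]]]' >/dev/null && python3 ck.py 4.7 && python3 -m inch '[[[0.0012,-0.0002,0,0,0,0],[0.0012,-0.0002,0,0,0,0]]]' >/dev/null && python3 ck.py 4.7 && python3 -m inch '[[[0.0012,-0.0002,0,0,0,0],[0.0012,-0.0002,0,0,0,0]]]' >/dev/null && python3 ck.py 4.7 && python3 -m inch '[[[0.0012,-0.0002,0,0,0,0],[0.0012,-0.0002,0,0,0,0]]]' >/dev/null && python3 ck.py 4.7 && python3 -m inch '[[[0.0012,-0.0002,0,0,0,0],[0.0012,-0.0002,0,0,0,0]]]' >/dev/null; python3 ck.py 4.7
python3 - <<'E'
from h import *
f=arm.grab_frame("scene");cv2.imwrite(f"pics/scene9.png",cv2.resize(f[140:300,140:332],(720,600)))
E
```

```text
36.5 push 3.07 N  bar x 39.84
36.75 push 2.77 N  bar x 40.10
37.0 push 2.88 N  bar x 40.35
37.25 push 2.41 N  bar x 40.59
37.5 push 2.80 N  bar x 40.84
37.75 push 3.58 N  bar x 40.99
38.0 push 5.51 N  bar x 41.08
38.0 push 5.51 N  bar x 41.08
```

View pics/scene9.png

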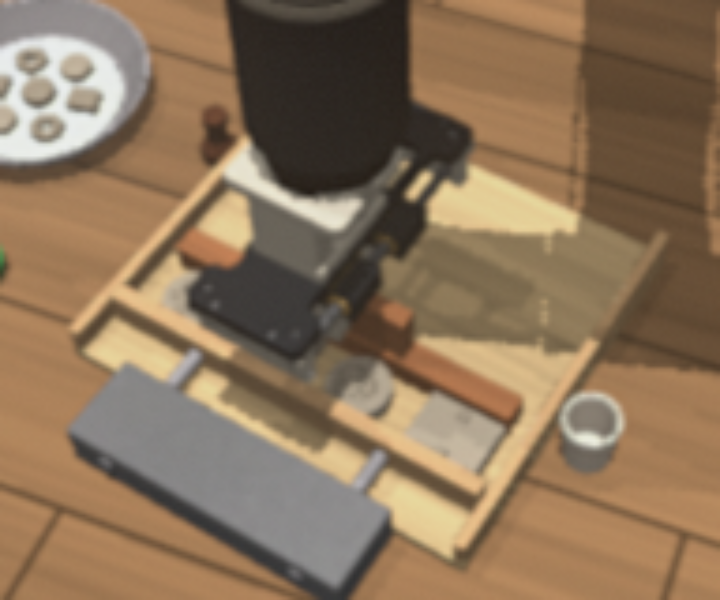

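```bash
python3 ck.py 7.3 && python3 -m inch '[[[0.0012,-0.0002,0,0,0,0],[0.0012,-0.0002,0,0,0,0]]]' >/dev/null && python3 ck.py 7.3 && python3 -m inch '[[[0.0008,-0.0001,0,0,0,0],[0.0008,-0.0001,0,0,0,0]]]' >/dev/null; python3 ck.py 9
```

```text
38.05 push 4.11 N  bar x 41.05
38.3 push 5.59 N  bar x 41.15
38.55 push 6.27 N  bar x 41.22
```

```bash
python3 -m inch '[[[0.001,-0.0002,0,0,0,0],[0.001,-0.0002,0,0,0,0]]]' >/dev/null; python3 ck.py 8 && python3 -m inch '[[[0.0008,-0.0001,0,0,0,0],[0.0008,-0.0001,0,0,0,0]]]' >/dev/null; python3 ck.py 9;python3 -m inch '[[[0,0,0,0,0,0],[0,0,0,0,0,0]]]' >/dev/null; python3 ck.py 9
```

```text
38.8 push 7.05 N  bar x 41.28
39.05 push 7.34 N  bar x 41.33
39.3 push 6.57 N  bar x 41.34
```

```bash
python3 -m inch '[[[0.0012,-0.0002,0,0,0,0],[0.0012,-0.0002,0,0,0,0]]]' >/dev/null; python3 ck.py 9;python3 -m inch '[[[0,0,0,0,0,0],[0,0,0,0,0,0]]]' >/dev/null; python3 ck.py 9; python3 -m inch '[[[0,0,0,0,0,0],[0,0,0,0,0,0]]]' >/dev/null; python3 ck.py 9;python3 -m inch '[[[0,0,0,0,0,0],[0,0,0,0,0,0],[0,0,0,0,0,0],[0,0,0,0,0,0]]]' >/dev/null; python3 ck.py 9
```

```text
39.55 push 7.62 N  bar x 41.43
39.8 push 7.45 N  bar x 41.43
40.05 push 7.18 N  bar x 41.43
40.55 push 8.01 N  bar x 41.42
```

```bash
python3 -m inch '[[[-0.004,0.0007,0,0,0,0],[-0.012,0.0021,0,0,0,0],[-0.03,0.0053,0,0,0,0],[-0.07,0.0123,0,0,0,0],[-0.14,0.0247,0.0,0,0,0],[-0.21,0.037,0.06,0,0,0],[-0.3,0.053,0.2,0,0,0],[-0.36,0.064,0.38,0,0,0]]]'; python3 - <<'E'
from h import *
for n in("scene","top"):
    f=arm.grab_frame(n);cv2.imwrite(f"pics/{n}10.png",cv2.resize(f[140:300,140:332] if n=="scene" else f[90:250,195:387],(720,600),interpolation=cv2.INTER_CUBIC))
E
```

```text
t: 41.55
eef_pos: [0.5255, -0.0231, 0.2963]
ee_rot: [3.141, -0.0, -1.745]
force: [1.1, -0.8, -1.2]
width: 0.0136
```

View pics/scene10.png

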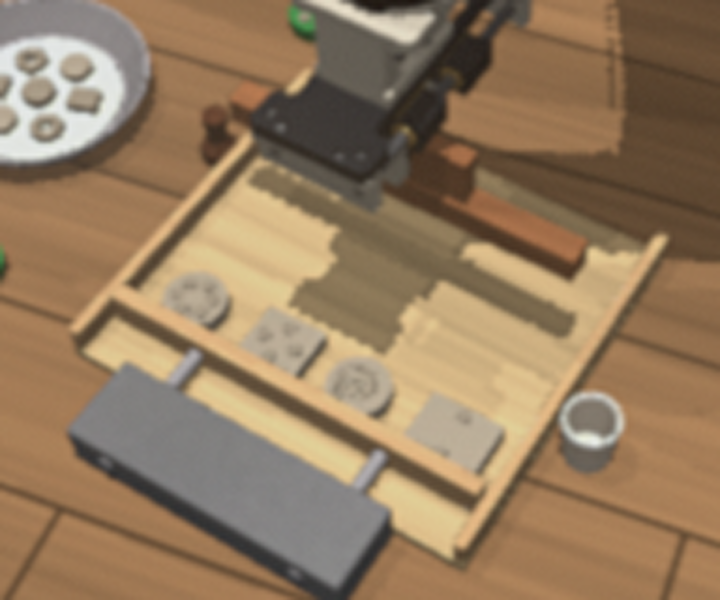

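```bash
python3 -m inch '[[[0,0.05,0.02,0,0,0.02],[-0.01,0.17,0.02,0,0,0.06],[-0.02,0.34,0.02,0,0,0.11],[-0.03,0.52,0.02,0,0,0.16],[-0.04,0.7,0.02,0,0,0.21],[-0.05,0.85,0.02,0,0,0.25],[-0.05,0.96,0.02,0,0,0.28],[-0.05,0.96,0.02,0,0,0.28]]]'; python3 -m inch '[[[0,0.08,0,0,0,0.03],[-0.01,0.24,0,0,0,0.08],[-0.02,0.42,0,0,0,0.13],[-0.03,0.6,0,0,0,0.18],[-0.04,0.76,0,0,0,0.215],[-0.05,0.85,0,0,0,0.2245],[-0.05,0.85,0,0,0,0.2245],[-0.05,0.85,0,0,0,0.2245]]]'
```

```text
t: 42.65
eef_pos: [0.5167, 0.17, 0.2995]
ee_rot: [-3.141, -0.0, -0.863]
force: [-0.0, -0.3, -1.8]
width: 0.0142
t: 43.65
eef_pos: [0.5071, 0.3379, 0.2992]
ee_rot: [3.141, 0.0, -0.163]
force: [-0.2, -0.3, -1.0]
width: 0.0138
```

```bash
python3 -m inch '[[[-0.02,0.027,-0.06,0,0,0],[-0.02,0.027,-0.18,0,0,0],[-0.02,0.027,-0.3,0,0,0],[-0.02,0.027,-0.38,0,0,0],[-0.02,0.027,-0.41,0,0,0],[-0.02,0.027,-0.42,0,0,0],[-0.02,0.027,-0.425,0,0,0],[-0.02,0.027,-0.425,0,0,0]]]'; python3 - <<'E'
from h import *
for n in("scene",):
    f=arm.grab_frame(n);cv2.imwrite(f"pics/{n}11.png",cv2.resize(f[180:320,320:460],(600,600),interpolation=cv2.INTER_CUBIC))
E
```

```text
t: 44.65
eef_pos: [0.5033, 0.3444, 0.2149]
ee_rot: [-3.141, -0.001, -0.161]
force: [-0.3, 0.3, -1.1]
width: 0.0136
```

View pics/scene11.png

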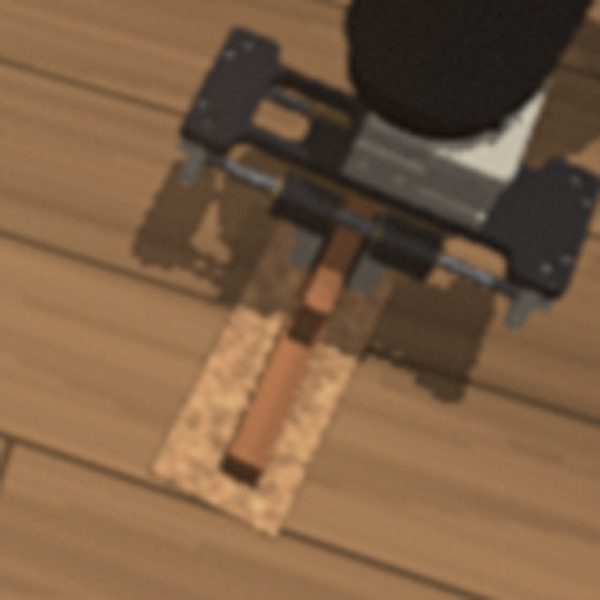

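```bash
python3 -m inch '[[[0,0,-0.006,0,0,0],[0,0,-0.012,0,0,0],[0,0,-0.012,0,0,0]]]';python3 -m inch '[[[0,0,-0.0025,0,0,0],[0,0,-0.0025,0,0,0]]]'
```

```text
t: 45.08
eef_pos: [0.5032, 0.3442, 0.2117]
ee_rot: [3.141, 0.0, -0.161]
force: [-0.4, 0.3, -0.9]
width: 0.014
t: 45.32
eef_pos: [0.5032, 0.3443, 0.2116]
ee_rot: [-3.141, -0.0, -0.161]
force: [-1.0, -1.4, 0.9]
width: 0.0139
```

Contact (z force turned positive). Release gently, then rise.

```bash
python3 -m inch '[[[0,0,0,0,0,0],[0,0,0,0,0,0],[0,0,0,0,0,0],[0,0,0,0,0,0],[0,0,0,0,0,0]]]' 60; python3 -m inch '[[[0,0,0.05,0,0,0],[0,0,0.2,0,0,0],[0,0,0.4,0,0,0],[0,0.1,0.6,0,0,0],[-0.2,0.4,0.8,0,0,0],[-0.4,0.65,0.9,0,0,0],[-0.4,0.65,0.9,0,0,0]]]'; python3 - <<'E'
from h import *
for n in("scene","top"):
    f=arm.grab_frame(n);cv2.imwrite(f"pics/{n}12.png",cv2.resize(f[120:320,100:440],(800,470),interpolation=cv2.INTER_CUBIC) if n=="scene" else cv2.resize(f[70:270,80:460],(798,420),interpolation=cv2.INTER_CUBIC))
E
```

```text
t: 45.95
eef_pos: [0.5032, 0.3442, 0.2113]
ee_rot: [-3.142, -0.0, -0.161]
force: [0.2, -0.4, 0.9]
width: 0.0571
t: 46.82
eef_pos: [0.4215, 0.4763, 0.3939]
ee_rot: [-3.138, -0.001, -0.158]
force: [-0.1, -0.2, 0.8]
width: 0.0602
```

View pics/scene12.png

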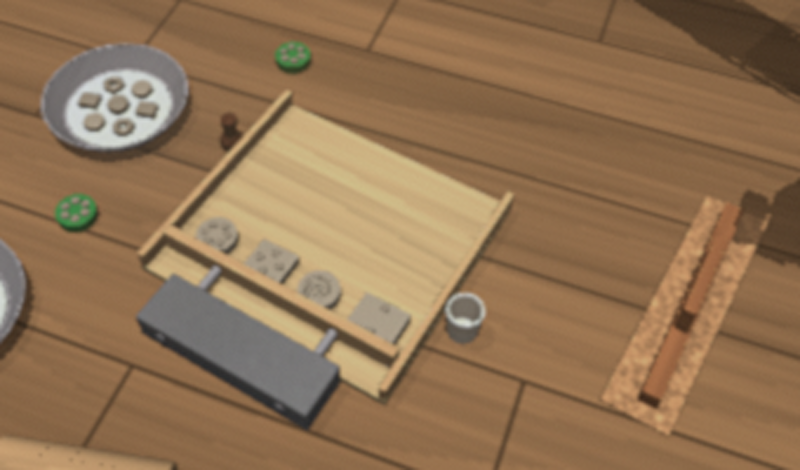

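View pics/top12.png

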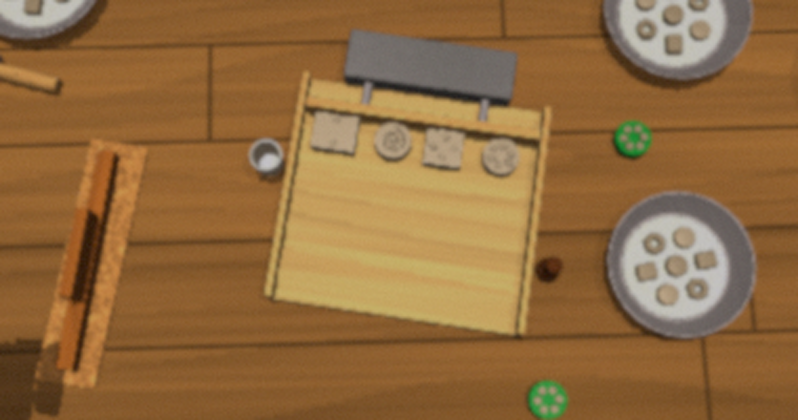

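```bash
python3 -c "
from station import arm
print(arm.job_done(), arm.get_state()['t'])"
```

```text
the job is handed in; nothing more can be done
the job is handed in; nothing more can be done
```

The four clay pieces are flush against the fence, the fence is driven back onto its end stop, and the straightedge is back on its cork pad. I handed the job in at about 47 s; no verdict is reported.

- **Push:** I gripped the straightedge by its rib and moved all four pieces together. The drag stayed at about 3 N until the fence met the stop, roughly 33 mm along its travel.
- **Seating:** I built the push up to a steady 7 to 8 N at the wrist and held it about 1 s. Including the build-up, it was above 5 N for over 2 s. The highest single reading was about 8 N, against the 12 N limit.
- **Return:** I backed the straightedge straight off, lifted it clear and set it down standing lengthwise on the pad. The vertical force changed sign at touchdown, and I then opened the gripper and moved away.

**Last pictures, both cameras:** all four pieces sit square against the fence, and the straightedge stands along the middle of the pad. The pan, cup and stamp look unmoved from the first pictures.

**Limits of the checks:** no check failed or disagreed. Flushness was judged by eye in the pictures only, not measured. The wrist force readings carried about ±0.7 N of noise and were taken at the end of each move.

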